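# Free the scoop from the spring bar of the shelf clip

### The arm

A 6-joint arm with a two-finger parallel gripper is mounted at the origin on the work surface. World frame = base frame: x ahead of the robot, y to its left, z up, the work surface at z = 0. Lengths are in m, angles in rad, forces in N, time in s.
With the tool pointing down it reaches from about 0.35 to 0.85 m from the base axis. Payload 8.1 kg.
Tool frame: the origin (TCP) lies on the centre line of the jaws, within the pads' length; the fingertips stand 17 mm ahead of it and the grasp point (between the pads) lies 2 mm behind it; x points along the fingers, z is the direction in which the jaws open and shut, and the axes are right-handed (so a half turn about x gives the same grasp; the last joint's range is limited). The gripper opens to 93 mm and grips with 3 to 60 N. Pads are 15 mm wide; open, the fingers measure 128 mm over their backs; the gripper's body (75 mm by 188 mm) begins 65 mm behind the grasp point.
Start: joints at [1.172, 0.13, 1.488, -0, 1.523, -0.085], TCP at [0.185, 0.571, 0.236] pointing down, gripper open.
Joint ranges: [-2.96, 2.96], [-0.89, 2.26], [0.02, 2.5], [-1.34, 4.48], [0, 2.73], [-2.66, 2.66]. Speed limits (rad/s): [2.39, 2.39, 2.79, 3.14, 3.14, 3.14].

### API

Orientations are given as a rotation vector (axis times angle).
In Python, from plant import telemetry, optics, workorder gives the robot as it stands.
- The arm moves only by the shell command python3 -m inch 'ROWS' [FORCE]. ROWS is JSON, a list that holds one entry, the list of rows, each a list of 7 numbers: the shift along the tool's x, y, z in m, then the turn, a rotation vector about the tool's x, y, z in rad, then the opening, from 0 (shut) to 1 (fully open). In form: [[[tx, ty, tz, ax, ay, az, grip], ...]]. A call has 1 to 20 rows; each row shifts and turns the pose as measured when the row begins, along the tool's axes as they then stand; what a row does not reach is not made up. A row lasts 1/10 s, in which the tool goes at most 50 mm and 8.59 degrees, less where a joint would pass 70% of its speed; a pose out of reach is approached as far as the arm can. A call is refused whole if a number of a shift passes 0.05 or a number of a turn 0.15, either way. A call with a gripper value outside its range is refused whole. The fingers move at their own pace and stop on an object; FORCE is the grip in N (left out, the last holds). Time passes only in rows, so rows that do not move let the fingers close. It gives the time, the measured TCP pose, the force and the opening at its end, in the units of the state.
- telemetry.read_state(): the state, without advancing time (a new reading comes with each control period).
- optics.read_camera(name): name is "side" or "top"; returns a dict with "frame" (420x560x3 uint8, blue, green, red), "fx", "fy", "cx", "cy" (pixels), "rvec" (rotation vector, rad) and "tvec" (3), from world to camera coordinates, as OpenCV has them. Camera axes: x right, y down, z forward; pixel columns grow to the right and rows downward; lengths in m; the calibration is good to about 2 mm. A picture is of the moment at which its call begins. There is no depth.
- workorder.close_job(): hands the job in, once; it reports no verdict.
The state is a dict: "t": time; "q": joint angles; "dq": joint speeds; "joint_torque": joint torques, N m; "tool_pos": TCP position; "orientation": TCP orientation; "force": force on the tool from outside, world axes, zero at the start; "wrist_torque": the same for the moment, N m; "opening": finger opening in m.
Only numpy, scipy, OpenCV 4.12 (cv2) and the standard library are available. Lean on these libraries where they do the work, as an engineer would, in place of code of your own. Each camera call takes 0.05 s, during which the arm holds its last target. There are 200 camera calls.

### The job

The black scoop is locked on the spring bar of the clip at the edge of the glass shelf. Take the two-legged aluminium fork (not the solid scraper beside it), straddle the bar with it from above and push the bar's collar sideways against the spring until the scoop drops into the tray below; touch neither the bar nor the scoop with the gripper. Then lift the fork out so that the bar springs back, and stand the fork upright on its legs on the worktop, clear of the tray.

Things in the scene. Friction and masses are not known exactly. Their poses are not given: they have to be found in the camera images.
- fork_grip (a point): Fork: aluminium, stands on the worktop on two legs, 105 mm high, 52 wide (x), 24 thick (y), 90 g. Point: centre of its grip block (52 x 24 x 45 mm), 82.5 mm above the soles. Legs 14 wide, 60 long; the slot between is 24 wide, open below. In a row with it, some 90 mm apart: a scraper of the same metal and height but with one solid blade 70 wide, and a white silicone brush 100 mm high.
- slot (a point): Fixed point on the spring bar's axis where the fork goes in, midway between the clip's fixed cheek (22 mm to +y; top 14 mm above the axis, 52 wide) and the bar's collar at rest (22 mm to -y). z up, y along the bar from barrel to scoop. Foot plate 41 mm below the axis; glass top 45 below, x -110 to 110, y -310 to 30 mm, 130 mm above the worktop. Tray 300 (x) x 200 (y) mm, 34 high, centred below y +50.
- bar (a joint): How far the spring bar (8 mm thick) is pushed in, m: 0 at rest, 0.034 at the stop, growing as its collar goes to -y of the slot. Collar: plate 46 mm wide (x), 40 high, 6 thick, centred on the bar. Force 1.5 N at rest, 5 N at the stop; springs back when let go. The scoop comes off by 0.024. Behind the collar: coil, then a barrel of 14 mm radius from 66 mm to -y of the slot.
- scoop_eye (a point): Centre of the eye of the black plastic scoop, which hangs on the bar between cheek and outer lug, 30 to 46 mm to +y of the slot: eye 26 mm wide, 8 thick, hole 14; below it a cup 40 mm across, its bottom 100 mm below the eye. Once free it drops about 70 mm into the tray and falls over.

How it is judged:
On the way, in this order (a step that is already met when the one before it is completed fails the run):
1. the fork pushes the bar in by more than 15 mm (value of joint bar above 0.015 m and contact force between fork and bar above 0.5 N), for 0.05 s.
2. the scoop is off the bar and in the tray (x of scoop_eye in the frame of slot between -0.146 and 0.146 m and y of scoop_eye in the frame of slot between -0.046 and 0.146 m and z of scoop_eye in the frame of slot below -0.05 m), for 0.2 s.
At the end, for the whole second after the job is handed in: The scoop lies at rest in the tray, its eye more than 50 mm below the bar; the bar has sprung back to within 4 mm of rest; the fork stands at rest on the worktop, upright within 11 degrees, outside the tray (its centre not within 160 mm in x and -60 to +155 mm in y of the slot) (all of step 2 and linear speed of each of scoop, fork below 0.03 m/s and value of joint bar below 0.004 m and angle between fork_grip's own z axis and vertical below 0.2 rad and height (world z) of fork_grip below 0.095 m and not (x of fork_grip in the frame of slot between -0.16 and 0.16 m and y of fork_grip in the frame of slot between -0.06 and 0.155 m)); the robot touches nothing.
It fails at once if the gripper or arm touches the spring bar (contact force between any of the fingers, the arm and bar above 0.5 N).
It fails at once if the gripper or arm touches the scoop (contact force between any of the fingers, the arm and scoop above 0.5 N).
It also fails if it takes over 50 s, if anything falls off the work surface, if the arm or the gripper's body presses on something with over 40 N, if the wrist force passes 120 N, or if a joint passes its speed limit or range.

## Working session

There is one attempt and no reset: what is moved stays moved. The work goes in short steps, Python scripts to look and compute and a shell command to move; the robot and the scene stay as the last step left them, time stands still between calls to the robot, and variables do not carry over. Pictures are saved under pics/ and viewed, on a budget of 10 in all, crops included, one or two more only if the job needs it, and the job is handed in when it is done.

```bash
mkdir -p pics; ls
cat > h.py <<'E'
import numpy as np, cv2
from plant import telemetry, optics, workorder
def snap(n,f):
    c=optics.read_camera(n); cv2.imwrite('pics/'+f+'.png',c['frame']); np.save('pics/'+f+'.npy',{k:v for k,v in c.items() if k!='frame'},allow_pickle=True); return c
def load(f): return np.load('pics/'+f+'.npy',allow_pickle=True).item()
def K(c): return np.array([[c['fx'],0,c['cx']],[0,c['fy'],c['cy']],[0,0,1.]])
def ray(c,u,v):
    R,_=cv2.Rodrigues(np.array(c['rvec'],float)); t=np.array(c['tvec'],float).ravel()
    return -R.T@t, R.T@np.array([(u-c['cx'])/c['fx'],(v-c['cy'])/c['fy'],1.])
def onz(c,u,v,z):
    o,d=ray(c,u,v); return o+d*(z-o[2])/d[2]
def proj(c,P):
    return cv2.projectPoints(np.array(P,float).reshape(-1,3),np.array(c['rvec'],float),np.array(c['tvec'],float),K(c),None)[0].reshape(-1,2)
def tri(c1,p1,c2,p2):
    o1,d1=ray(c1,*p1);o2,d2=ray(c2,*p2)
    s=np.linalg.lstsq(np.stack([d1,-d2],1),o2-o1,rcond=None)[0]
    a=o1+s[0]*d1;b=o2+s[1]*d2; return (a+b)/2,np.linalg.norm(a-b)
E
python3 - <<'E'
from h import *
s=telemetry.read_state(); print(s)
for n in('top','side'):
    c=snap(n,n+'0'); print(n,ray(c,280,210),c['fx'])
E
```

```text
pics
{'t': 0.0, 'q': array([ 1.17157259e+00,  1.31148804e-01,  1.48926775e+00,  1.99036090e-06,
        1.52299901e+00, -8.54004516e-02]), 'dq': array([-1.41215963e-03,  1.85700130e-04, -9.44001150e-04, -9.59524039e-06,
        5.38186484e-04, -2.60031250e-04]), 'joint_torque': array([-1.70000396e-03, -5.59851050e+01, -4.91740429e+01,  7.63754826e-02,
        3.56792333e-02, -2.18776950e-04]), 'tool_pos': array([0.1849882 , 0.5702088 , 0.23460114]), 'orientation': array([-0.97598652,  1.34307803,  0.97442675]), 'force': array([-0.25478867, -0.19327554,  0.12271763]), 'wrist_torque': array([-0.07157046, -0.01014618, -0.03449886]), 'opening': 0.09269170897349531}
top (array([0.46818186, 0.09875546, 0.9019135 ]), array([ 0.08948014,  0.01919366, -0.99603341])) 498.16421514181826
side (array([ 0.12430561, -0.2956632 ,  0.50556524]), array([ 0.61255306,  0.58613112, -0.53039732])) 457.3068358971806
```

View pics/top0.png

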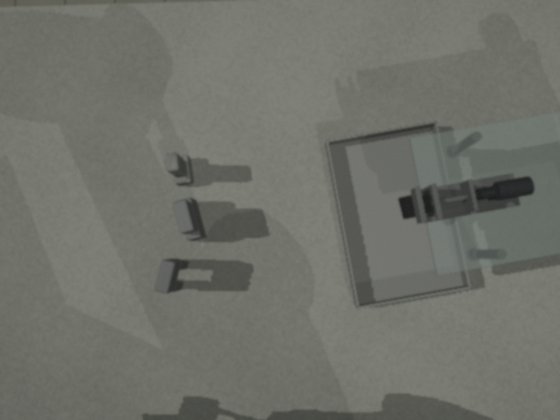

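View pics/side0.png

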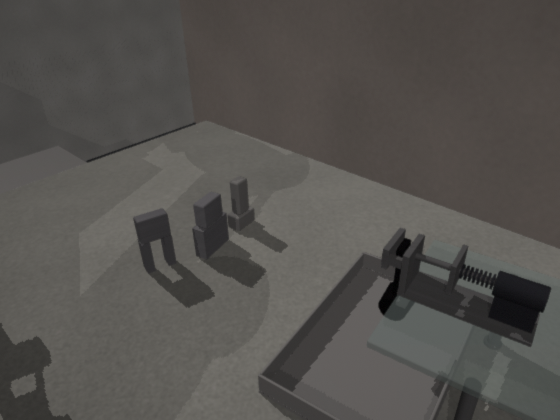

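Top: the fork is at about (168,275), identified by its slotted shadow. The scraper is at (188,218), the brush at (178,168), and the clip runs from about (405,207) to (530,187). Side: the fork is at (155,240) and the bar runs from (400,245) to (520,290). I'll enlarge the details in one montage.

Run:
```python
from h import *
def cr(f,x,y,w,h,s):
    i=cv2.imread(f'pics/{f}.png')[y:y+h,x:x+w]
    i=cv2.convertScaleAbs(i,alpha=1.9); i=cv2.resize(i,None,fx=s,fy=s,interpolation=cv2.INTER_CUBIC)
    for k in range(0,w,10): cv2.line(i,(int(k*s),0),(int(k*s),4 if (x+k)%50 else 12),(0,255,255),1)
    for k in range(0,h,10): cv2.line(i,(0,int(k*s)),(4 if (y+k)%50 else 12,int(k*s)),(0,255,255),1)
    return i
a=np.hstack([cr('top0',140,250,80,60,5),cr('side0',120,200,80,60+20,5)[:300]])
a=np.hstack([cr('top0',140,245,80,60,5),cr('side0',115,205,80,60+10,5)[:300]])
b=np.hstack([cr('top0',390,160,160,120,2.5),cr('side0',370,220,160,120,2.5)])
cv2.imwrite('pics/m1.png',np.vstack([a,b]))
```

```text
(no output)
```

View pics/m1.png

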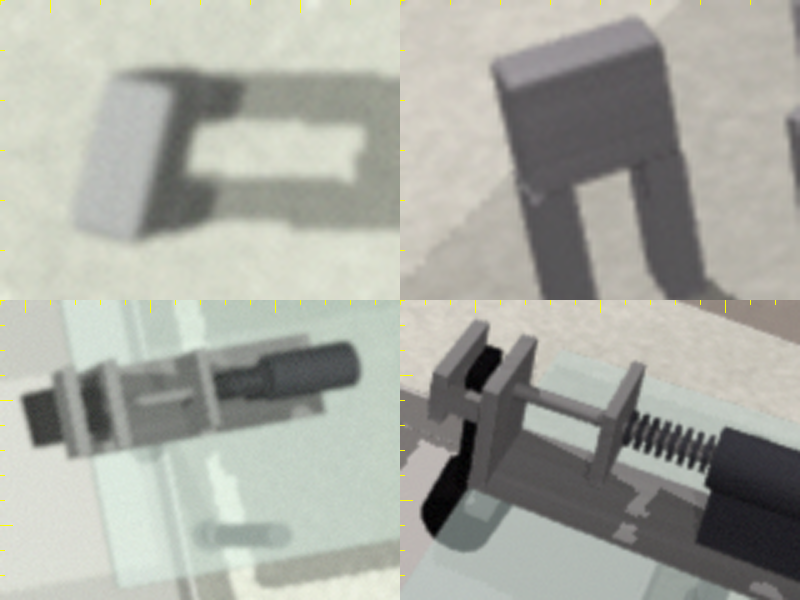

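The montage shows the fork's top face, the cheek, collar and lug edges, and the bar, all clearly enough to measure.

```bash
cat > m.py <<'E'
from h import *
T=load('top0');S=load('side0')
ft=[(112,72),(175,85),(135,240),(75,222)]; fs=[(635,17),(660,45),(508,92),(495,60)]
P=[]
for a,b in zip(ft,fs):
    p=(140+a[0]/5,245+a[1]/5); q=(115+(b[0]-400)/5,205+b[1]/5)
    X=onz(T,*p,.105); Y=onz(S,*q,.105); P.append((X,Y)); print('fork',X.round(4),Y.round(4),tri(T,p,S,q)[0].round(4))
for k in(0,1):
    Q=np.array([p[k] for p in P]); d=Q[0]+Q[1]-Q[2]-Q[3]
    print('ctr',Q.mean(0).round(4),'wide yaw',np.degrees(np.arctan2(d[1],d[0])),np.linalg.norm(d)/2,np.linalg.norm(Q[0]+Q[3]-Q[1]-Q[2])/2)
t=lambda x,y:(390+x/2.5,160+(y-300)/2.5)
s=lambda x,y:(370+(x-400)/2.5,220+(y-300)/2.5)
# top edges: cheek (inner edge), collar ends
ch=[onz(T,*t(*a),.189) for a in[(118,360),(130,446)]]
co=[onz(T,*t(*a),.195) for a in[(198,350),(213,426)]]
for n,e in(('cheek inner',ch),('collar cheekside',co)): print(n,np.array(e).round(4),np.mean(e,0).round(4),np.linalg.norm(e[0]-e[1]))
# bar ends seen between cheek and collar (z=.175) in side, centre line
for a in[(525,393),(605,418)]: print('bar side',onz(S,*s(*a),.175).round(4))
for a in[(140,399),(190,393)]: print('bar top',onz(T,*t(*a),.175).round(4))
for a,b in [((118,360),(535,342)),((198,350),(643,366))]: print('corner tri',tri(T,t(*a),S,s(*b)))
E
python3 m.py
```

```text
fork [0.4656 0.3037 0.105 ] [0.4611 0.3003 0.105 ] [0.4649 0.3052 0.1013]
fork [0.4609 0.2836 0.105 ] [0.4563 0.2792 0.105 ] [0.4604 0.285  0.1006]
fork [0.4122 0.2968 0.105 ] [0.4077 0.2928 0.105 ] [0.4112 0.2983 0.1008]
fork [0.4184 0.3158 0.105 ] [0.4153 0.3127 0.105 ] [0.4178 0.3169 0.102 ]
ctr [0.4393 0.3    0.105 ] wide yaw -14.743563402246707 0.04958697069079874 0.020299539980295968
ctr [0.4351 0.2963 0.105 ] wide yaw -15.3697216915133 0.0489352427785749 0.02141163730282546
cheek inner [[ 0.5638 -0.1148  0.189 ]
 [ 0.514  -0.1192  0.189 ]] [ 0.5389 -0.117   0.189 ] 0.050003500742825835
collar cheekside [[ 0.5676 -0.1589  0.195 ]
 [ 0.5238 -0.1651  0.195 ]] [ 0.5457 -0.162   0.195 ] 0.04420413463102599
bar side [ 0.5367 -0.1232  0.175 ]
bar side [ 0.5438 -0.1588  0.175 ]
bar top [ 0.5424 -0.1307  0.175 ]
bar top [ 0.5451 -0.1601  0.175 ]
corner tri (array([ 0.56331227, -0.11430277,  0.18586405]), np.float64(0.0032239068318609754))
corner tri (array([ 0.56866558, -0.16123285,  0.19096271]), np.float64(0.0019278882882510838))
```

```bash
cat >> m.py <<'E'
print('---')
def yaw(a,b): d=b-a; return np.degrees(np.arctan2(d[1],d[0])),np.linalg.norm(d)
c=[onz(T,*p,.034) for p in[(330,143),(437,124),(467,287),(357,306)]]
print('tray',[yaw(c[i],c[j]) for i,j in((3,0),(2,1),(2,3),(1,0))],np.mean(c,0))
print('lug-barrel',yaw(onz(T,*t(359,366),.175),onz(T,*t(75,410),.182)), yaw(onz(T,*t(213,426),.195),onz(T,*t(130,446),.189)))
print('foot side',yaw(onz(S,*s(640,592),.134),onz(S,*s(480,490),.134)))
for y in (5,7,8.5,10):
  a=np.radians(y);ex=np.array([np.cos(a),np.sin(a),0]);ey=np.array([-ex[1],ex[0],0])
  o=np.array([.5415,-.1395,.175])
  print(y,'top',((proj(T,[o+.022*ey+.014*np.array([0,0,1])+k*.026*ex for k in(1,-1)]+[o-.022*ey+np.array([0,0,.02])+k*.023*ex for k in(1,-1)])-[390,160])*2.5+[0,300]).round(),
   'side',((proj(S,[o+.022*ey+.014*np.array([0,0,1])+k*.026*ex for k in(1,-1)]+[o-.022*ey+np.array([0,0,.02])+k*.023*ex for k in(1,-1)])-[370,220])*2.5+[400,300]).round())
from scipy.spatial.transform import Rotation as Ro
st=telemetry.read_state();R=Ro.from_rotvec(st['orientation']).as_matrix();print(R.round(3))
E
python3 m.py | sed -n '/---/,$p'
```

```text
---
tray [(np.float64(7.43449277866275), np.float64(0.2883235913017804)), (np.float64(7.505291175895792), np.float64(0.2897315103056641)), (np.float64(98.23410144293298), np.float64(0.19279884981307083)), (np.float64(98.65461415958963), np.float64(0.19246570219305523))] [ 0.53377933 -0.08966095  0.034     ]
lug-barrel (np.float64(97.46252240193361), np.float64(0.17092191632605233)) (np.float64(102.03196803463268), np.float64(0.04724930619587924))
foot side (np.float64(82.65974912886844), np.float64(0.08235909361919622))
5 top [[119. 357.]
 [131. 447.]
 [199. 352.]
 [210. 432.]] side [[544. 335.]
 [497. 389.]
 [636. 360.]
 [599. 412.]]
7 top [[117. 359.]
 [133. 448.]
 [197. 351.]
 [212. 430.]] side [[541. 335.]
 [498. 391.]
 [635. 359.]
 [601. 412.]]
8.5 top [[116. 360.]
 [134. 449.]
 [196. 350.]
 [212. 429.]] side [[539. 335.]
 [499. 392.]
 [634. 357.]
 [603. 412.]]
10 top [[116. 361.]
 [136. 449.]
 [195. 349.]
 [213. 428.]] side [[537. 335.]
 [500. 393.]
 [633. 356.]
 [605. 411.]]
[[-0.001 -0.951  0.309]
 [-0.002  0.309  0.951]
 [-1.     0.    -0.002]]
```

```bash
cat > st.py <<'E'
from h import *
from scipy.spatial.transform import Rotation as Ro
import sys
# target x y z yaw(tool z axis, deg)
s=telemetry.read_state();R=Ro.from_rotvec(s['orientation']).as_matrix()
print('t',s['t'],'p',s['tool_pos'].round(4),'yaw',round(np.degrees(np.arctan2(R[1,2],R[0,2])),2),'tilt',R[2].round(3),'F',s['force'].round(2),'open',round(s['opening'],4))
if len(sys.argv)>3:
    g=np.array([float(v) for v in sys.argv[1:4]]); print('tool delta',(R.T@(g-s['tool_pos'])).round(4))
    if len(sys.argv)>4: print('turn ax',-np.radians(float(sys.argv[4]))+np.arctan2(R[1,2],R[0,2]))
E
python3 -m inch '[[[0,0,0,-0.05,0,0,1],[0,0,0,0,0,0,1],[0,-0.035,-0.022,0,0,0,1],[0,-0.035,-0.022,0,0,0,1],[0,-0.035,-0.022,0,0,0,1],[0,-0.035,-0.022,0,0,0,1],[0,-0.035,-0.022,0,0,0,1],[0,-0.035,-0.022,0,0,0,1],[0,-0.035,-0.022,0,0,0,1],[0,-0.035,-0.022,0,0,0,1],[0,0,0,0,0,0,1],[0,0,0,0,0,0,1]]]' 40; python3 st.py 0.4375 0.299 0.23 75
```

```text
t: 1.3
tool_pos: [0.4143, 0.316, 0.2305]
orientation: [-1.008, 1.334, 1.004]
force: [-0.5, 0.2, -0.5]
opening: 0.0927
t 1.3 p [0.4143 0.316  0.2305] yaw 74.29 tilt [-1.     0.002 -0.008] F [-0.53  0.18 -0.52] open 0.0927
tool delta [ 0.0005 -0.027  -0.0101]
turn ax -0.012434869701440476
```

```bash
python3 -m inch '[[[0,-0.027,-0.010,-0.012,0,0,1],[0,0,0,0,0,0,1],[0.03,0,0,0,0,0,1],[0.03,0,0,0,0,0,1],[0,0,0,0,0,0,1]]]' ; python3 st.py 0.4375 0.299 0.084 75
python3 - <<'E'
from h import *
a=[snap(n,n+'1')['frame'] for n in('top','side')]
s=telemetry.read_state()
cv2.imwrite('pics/m2.png',cv2.convertScaleAbs(cv2.resize(np.hstack([a[0][200:340,90:290],a[1][140:280,80:280]]),None,fx=2,fy=2,interpolation=cv2.INTER_CUBIC),alpha=1.8))
E
```

```text
t: 1.8
tool_pos: [0.4349, 0.3032, 0.1698]
orientation: [-1.016, 1.327, 1.015]
force: [-0.5, -0.1, -0.5]
opening: 0.0933
t 1.8 p [0.4349 0.3032 0.1698] yaw 75.02 tilt [-1.     0.003 -0.005] F [-0.45 -0.1  -0.51] open 0.0933
tool delta [ 0.0858 -0.0039 -0.0029]
turn ax 0.00041679154033613663
```

View pics/m2.png

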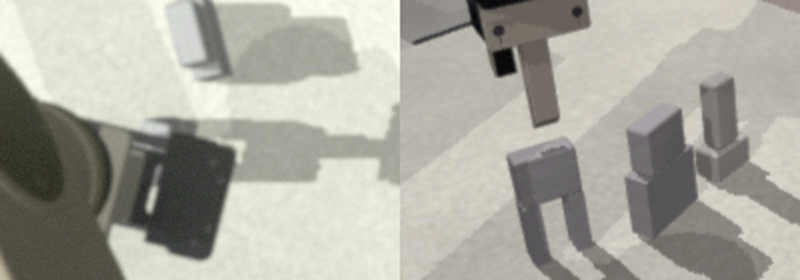

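The open fingers hang above the fork, with the near fingertip at montage (543,122) and the fork's top at (545,150). The arm hides the fork in the top view. The alignment is good, so I'll descend and grip.

```bash
python3 -m inch '[[[0,-0.004,-0.003,0,0,0,1],[0.03,0,0,0,0,0,1],[0.03,0,0,0,0,0,1],[0.022,0,0,0,0,0,1],[0,0,0,0,0,0,1]]]' ; python3 st.py 0.4375 0.299 0.084 75
```

```text
t: 2.4
tool_pos: [0.446, 0.3046, 0.1011]
orientation: [-1.017, 1.304, 1.01]
force: [-0.1, -0.6, 0.1]
opening: 0.0928
t 2.4 p [0.446  0.3046 0.1011] yaw 75.17 tilt [-1.    -0.013  0.01 ] F [-0.11 -0.57  0.11] open 0.0928
tool delta [ 0.0169  0.0071 -0.0077]
turn ax 0.0028999710275923185
```

```bash
python3 -m inch '[[[0,0.007,-0.008,0,0.010,0.013,1],[0,0,0,0,0,0,1],[0.008,0,0,0,0,0,1],[0.008,0,0,0,0,0,1],[0,0,0,0,0,0,1]]]' ; python3 st.py 0.4375 0.299 0.084 75
```

```text
t: 2.9
tool_pos: [0.4405, 0.3003, 0.0915]
orientation: [-1.016, 1.311, 1.014]
force: [-0.5, -0.1, 0.1]
opening: 0.0929
t 2.9 p [0.4405 0.3003 0.0915] yaw 75.16 tilt [-1.    -0.007  0.007] F [-0.51 -0.12  0.12] open 0.0929
tool delta [ 0.0074  0.0026 -0.0021]
turn ax 0.0027883582129051288
```

```bash
python3 -m inch '[[[0.006,0.003,-0.002,0,0.007,0.007,1],[0.003,0,0,0,0,0,1],[0,0,0,0,0,0,0.7],[0,0,0,0,0,0,0.5],[0,0,0,0,0,0,0],[0,0,0,0,0,0,0],[0,0,0,0,0,0,0],[0,0,0,0,0,0,0],[0,0,0,0,0,0,0]]]' 40; python3 st.py 0.4375 0.299 0.084 75
```

```text
t: 3.8
tool_pos: [0.4371, 0.2993, 0.0819]
orientation: [-1.016, 1.322, 1.017]
force: [-0.2, 0.4, -0.4]
opening: 0.0417
t 3.8 p [0.4371 0.2993 0.0819] yaw 75.17 tilt [-1.     0.001 -0.001] F [-0.16  0.4  -0.4 ] open 0.0417
tool delta [-0.0021 -0.0005 -0.0002]
turn ax 0.002957253768729018
```

```bash
python3 -m inch '[[[0,0,0,0,0,0,0],[0,0,0,0,0,0,0],[0,0,0,0,0,0,0],[0,0,0,0,0,0,0]]]' 40; python3 st.py 0.4375 0.299 0.084 75
```

```text
t: 4.2
tool_pos: [0.4372, 0.2993, 0.0821]
orientation: [-1.016, 1.322, 1.017]
force: [0.0, 1.0, 0.4]
opening: 0.0239
t 4.2 p [0.4372 0.2993 0.0821] yaw 75.16 tilt [-1.     0.001 -0.001] F [0.04 1.05 0.4 ] open 0.0239
tool delta [-0.0019 -0.0004 -0.0002]
turn ax 0.002833110504020242
```

```bash
python3 -m inch '[[[0,0,0,0,0,0,0],[-0.02,0,0,0,0,0,0],[-0.03,0,0,0,0,0,0],[-0.03,0,0,0,0,0,0],[-0.03,0,0,0,0,0,0],[-0.03,0,0,0,0,0,0],[-0.03,0,0,0,0,0,0],[-0.03,0,0,0,0,0,0],[-0.03,0,0,0,0,0,0],[0,0,0,0,0,0,0],[0,0,0,0,0,0,0]]]' 40; python3 st.py 0.541 -0.139 0.32 98
```

```text
t: 5.3
tool_pos: [0.4354, 0.2982, 0.3177]
orientation: [-1.017, 1.329, 1.018]
force: [-0.7, -0.9, -0.8]
opening: 0.0236
t 5.3 p [0.4354 0.2982 0.3177] yaw 75.16 tilt [-1.     0.006 -0.006] F [-0.72 -0.93 -0.85] open 0.0236
tool delta [-0.0013 -0.2141 -0.3956]
turn ax -0.39862980367959167
```

```bash
python3 -m inch '[[[0,0,0,-0.1,-0.006,-0.006,0],[0,0,0,-0.1,0,0,0],[0,0,0,-0.1,0,0,0],[0,0,0,-0.1,0,0,0],[0,0,0,0,0,0,0],[0,-0.011,-0.030,0,0,0,0],[0,-0.011,-0.030,0,0,0,0],[0,-0.011,-0.030,0,0,0,0],[0,-0.011,-0.030,0,0,0,0],[0,-0.011,-0.030,0,0,0,0],[0,-0.011,-0.030,0,0,0,0],[0,-0.011,-0.030,0,0,0,0],[0,-0.011,-0.030,0,0,0,0],[0,-0.011,-0.030,0,0,0,0],[0,-0.011,-0.030,0,0,0,0],[0,-0.011,-0.030,0,0,0,0],[0,0,0,0,0,0,0],[0,0,0,0,0,0,0]]]' 40; python3 st.py 0.541 -0.139 0.32 98
```

```text
t: 7.1
tool_pos: [0.5991, -0.0251, 0.2913]
orientation: [-1.281, 1.179, 1.316]
force: [-0.7, 0.0, -0.9]
opening: 0.0237
t 7.1 p [ 0.5991 -0.0251  0.2913] yaw 96.61 tilt [-0.999  0.032 -0.002] F [-0.68  0.01 -0.9 ] open 0.0237
tool delta [-0.0262  0.0717 -0.1065]
turn ax -0.024260498150134202
```

```bash
python3 -m inch '[[[-0.02,0,0,-0.024,0,-0.032,0],[-0.007,0,0,0,0,0,0],[0,0.018,-0.02,0,0,0,0],[0,0.018,-0.02,0,0,0,0],[0,0.018,-0.02,0,0,0,0],[0,0.018,-0.02,0,0,0,0],[0,0,-0.01,0,0,0,0],[0,0,0,0,0,0,0]]]' 40; python3 st.py 0.541 -0.139 0.31 98
```

```text
t: 7.9
tool_pos: [0.5362, -0.119, 0.3151]
orientation: [-1.303, 1.146, 1.315]
force: [0.1, 1.1, -0.6]
opening: 0.0238
t 7.9 p [ 0.5362 -0.119   0.3151] yaw 97.79 tilt [-1.     0.008  0.002] F [ 0.14  1.09 -0.55] open 0.0238
tool delta [ 0.005  -0.0021 -0.0205]
turn ax -0.0037412861898367122
```

```bash
python3 -m inch '[[[0,-0.002,-0.012,0,0.002,-0.008,0],[0,0,-0.009,0,0,0,0],[0,0,0,0,0,0,0]]]' 40; python3 st.py 0.541 -0.139 0.31 98
python3 - <<'E'
from h import *
a=[snap(n,n+'2')['frame'] for n in('top','side')]
cv2.imwrite('pics/m3.png',cv2.convertScaleAbs(cv2.resize(np.hstack([a[0][110:310,360:560],a[1][90:290,360:560]]),None,fx=2,fy=2,interpolation=cv2.INTER_CUBIC),alpha=1.8))
E
```

```text
t: 8.2
tool_pos: [0.5426, -0.1387, 0.3146]
orientation: [-1.309, 1.14, 1.31]
force: [0.4, 0.3, -1.3]
opening: 0.0235
t 8.2 p [ 0.5426 -0.1387  0.3146] yaw 97.87 tilt [-1.    -0.001  0.001] F [ 0.4   0.29 -1.33] open 0.0235
tool delta [ 0.0046  0.0016 -0.0001]
turn ax -0.002211334313014124
```

View pics/m3.png

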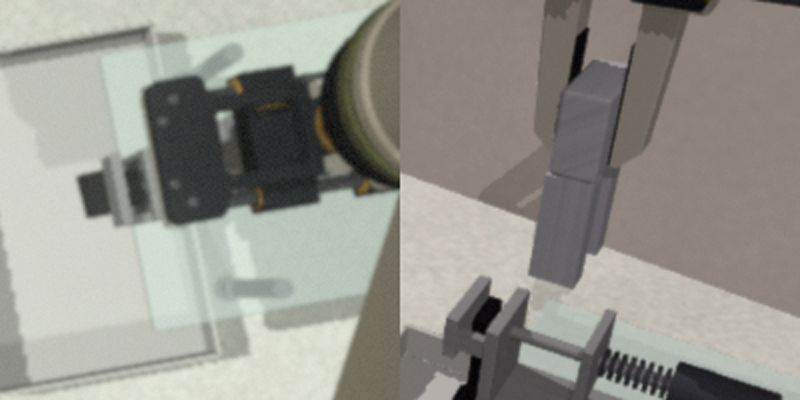

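The fork is held upright above the gap. The sole corners of its near leg are at montage (530,275) and (578,288). I'll compare these with a model of the fork centred on the TCP.

Run:
```python
from h import *
S=load('side2')
a=np.radians(7.9);ex=np.array([np.cos(a),np.sin(a),0]);ey=np.array([-ex[1],ex[0],0]);o=np.array([.5426,-.1387,.3146])
f=lambda P:((proj(S,P)-[360,90])*2+[400,0]).round()
z=np.array([0,0,1.])
print('soles pred +y,-y',f([o-.026*ex+k*.012*ey-.082*z for k in(1,-1)]))
print('top near edge',f([o-.026*ex+k*.012*ey+.023*z for k in(1,-1)]))
print('far top',f([o+.026*ex+k*.012*ey+.023*z for k in(1,-1)]))
for p in [(530,275),(578,288)]:
  print('meas',onz(S,360+(p[0]-400)/2,90+p[1]/2,.2326), 'pred',[(o-.026*ex+k*.012*ey)[:2].round(4) for k in(1,-1)])
s=np.array([.541,-.139,.175])
print('slot pts: cheek top near/far',f([s+.022*ey+.014*z+k*.026*ex for k in(-1,1)]),'collar top',f([s-.022*ey+.02*z+k*.023*ex for k in(-1,1)]), 'bar', f([s+k*.02*ey for k in(1,-1)]))
```

```text
soles pred +y,-y [[527. 272.]
 [573. 286.]]
top near edge [[559.  86.]
 [612.  96.]]
far top [[593.  52.]
 [642.  61.]]
meas [ 0.51371568 -0.13269304  0.2326    ] pred [array([ 0.5152, -0.1304]), array([ 0.5185, -0.1542])]
meas [ 0.51894194 -0.1567361   0.2326    ] pred [array([ 0.5152, -0.1304]), array([ 0.5185, -0.1542])]
slot pts: cheek top near/far [[498. 333.]
 [531. 288.]] collar top [[581. 349.]
 [606. 306.]] bar [[515. 330.]
 [584. 354.]]
```

```bash
python3 -m inch '[[[0.01,0.0015,0,0,0,0,0],[0.01,0,0,0,0,0,0],[0.01,0,0,0,0,0,0],[0,0,0,0,0,0,0]]]' 40; python3 st.py 0.541 -0.139 0.231 98
```

```text
t: 8.7
tool_pos: [0.5407, -0.1369, 0.281]
orientation: [-1.308, 1.139, 1.313]
force: [-0.8, 0.6, -0.9]
opening: 0.0237
t 8.7 p [ 0.5407 -0.1369  0.281 ] yaw 97.96 tilt [-1.     0.001  0.003] F [-0.79  0.56 -0.93] open 0.0237
tool delta [ 0.05   -0.     -0.0022]
turn ax -0.0007745368130034347
```

Soles are at 0.199, just above the collar and cheek tops.

```bash
python3 -m inch '[[[0.008,0,-0.002,0,0.003,0,0],[0.01,0,0,0,0,0,0],[0,0,0,0,0,0,0]]]' 40; python3 st.py 0.541 -0.139 0.231 98
```

```text
t: 9.0
tool_pos: [0.5406, -0.1387, 0.2607]
orientation: [-1.31, 1.142, 1.312]
force: [0.3, 0.3, -0.1]
opening: 0.0235
t 9.0 p [ 0.5406 -0.1387  0.2607] yaw 97.97 tilt [-1.     0.002 -0.   ] F [ 0.3   0.28 -0.09] open 0.0235
tool delta [ 0.0297 -0.0004 -0.0003]
turn ax -0.0005165394337978135
```

```bash
python3 -m inch '[[[0.009,0,0,0,0,0,0],[0.009,0,0,0,0,0,0],[0.009,0,0,0,0,0,0],[0,0,0,0,0,0,0]]]' 40; python3 st.py 0.541 -0.139 0.231 98
python3 - <<'E'
from h import *
a=snap('side','side3')['frame']
cv2.imwrite('pics/m4.png',cv2.convertScaleAbs(cv2.resize(a[130:330,340:560],None,fx=2.5,fy=2.5,interpolation=cv2.INTER_CUBIC),alpha=1.8))
E
```

```text
t: 9.4
tool_pos: [0.5406, -0.1388, 0.2313]
orientation: [-1.31, 1.142, 1.312]
force: [-0.1, 0.8, -0.8]
opening: 0.0237
t 9.4 p [ 0.5406 -0.1388  0.2313] yaw 97.96 tilt [-1.     0.001 -0.   ] F [-0.05  0.83 -0.76] open 0.0237
tool delta [ 0.0003 -0.0004 -0.0002]
turn ax -0.0006589917793884403
```

View pics/m4.png

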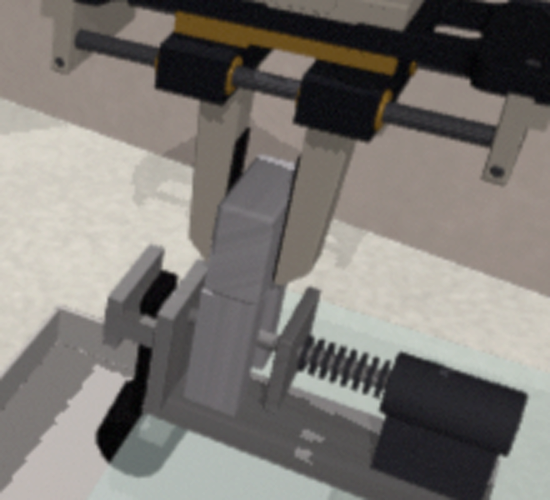

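The fork straddles the bar between cheek and collar: near leg at montage (220,350), collar at (300,340). The fingertips are above the collar. Now I push.

```bash
python3 -m inch '[[[0,0,-0.006,0,0,0,0],[0,0,-0.006,0,0,0,0],[0,0,-0.006,0,0,0,0],[0,0,-0.006,0,0,0,0],[0,0,0,0,0,0,0]]]' 50; python3 st.py 0.541 -0.139 0.231 98
```

```text
t: 9.95
tool_pos: [0.5447, -0.1637, 0.2328]
orientation: [-1.31, 1.139, 1.312]
force: [-0.3, 2.9, -1.1]
opening: 0.0235
t 9.95 p [ 0.5447 -0.1637  0.2328] yaw 98.02 tilt [-1.    -0.     0.001] F [-0.29  2.89 -1.11] open 0.0235
tool delta [0.0018 0.0002 0.025 ]
turn ax 0.0003104933706044033
```

```bash
python3 -m inch '[[[0.001,0,-0.005,0,0,0,0],[0,0,-0.005,0,0,0,0],[0,0,-0.004,0,0,0,0],[0,0,0,0,0,0,0],[0,0,0,0,0,0,0]]]' 50; python3 st.py 0.541 -0.139 0.231 98
python3 - <<'E'
from h import *
a=snap('side','side4')['frame']
cv2.imwrite('pics/m5.png',cv2.convertScaleAbs(cv2.resize(a[130:420,260:560],None,fx=2,fy=2,interpolation=cv2.INTER_CUBIC),alpha=1.8))
E
```

```text
t: 10.45
tool_pos: [0.547, -0.1779, 0.232]
orientation: [-1.309, 1.137, 1.313]
force: [-1.1, 4.0, -1.7]
opening: 0.0234
t 10.45 p [ 0.547  -0.1779  0.232 ] yaw 98.04 tilt [-1.    -0.001  0.003] F [-1.15  3.97 -1.69] open 0.0234
tool delta [0.0012 0.0005 0.0393]
turn ax 0.0007262690285574358
```

View pics/m5.png

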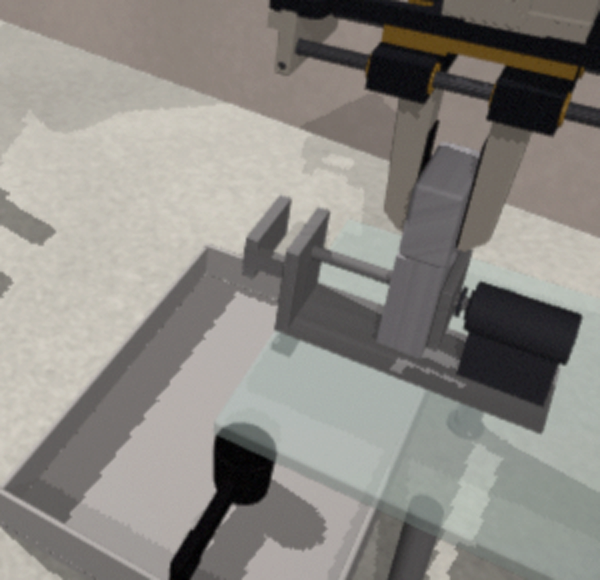

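The scoop is off and lies in the tray, with its cup at montage (245,465) and its stem running to (180,570). I'll move back gently until the spring is released, then lift out.

```bash
python3 -m inch '[[[0,0,0.007,0,0,0,0],[0,0,0.007,0,0,0,0],[0,0,0.007,0,0,0,0],[0,0,0.007,0,0,0,0],[0,0,0.006,0,0,0,0],[0,0,0.003,0,0,0,0],[0,0,0,0,0,0,0]]]' 50; python3 st.py 0.541 -0.139 0.231 98
```

```text
t: 11.2
tool_pos: [0.5417, -0.139, 0.2328]
orientation: [-1.313, 1.139, 1.31]
force: [0.3, 0.9, -0.8]
opening: 0.0236
t 11.2 p [ 0.5417 -0.139   0.2328] yaw 98.04 tilt [-1.    -0.002 -0.001] F [ 0.28  0.86 -0.75] open 0.0236
tool delta [0.0018 0.0007 0.0001]
turn ax 0.0007361990202154889
```

```bash
python3 -m inch '[[[-0.01,0.0005,0,0,0,0,0],[-0.01,0,0,0,0,0,0],[-0.01,0,0,0,0,0,0],[-0.01,0,0,0,0,0,0],[-0.01,0,0,0,0,0,0],[-0.015,0,0,0,0,0,0],[-0.015,0,0,0,0,0,0],[0,0,0,0,0,0,0]]]' 50; python3 st.py 0.4375 0.25 0.31 80
```

```text
t: 12.0
tool_pos: [0.5418, -0.1406, 0.3229]
orientation: [-1.316, 1.139, 1.305]
force: [-0.7, 0.4, -0.5]
opening: 0.0237
t 12.0 p [ 0.5418 -0.1406  0.3229] yaw 97.96 tilt [-1.    -0.006 -0.004] F [-0.71  0.37 -0.51] open 0.0237
tool delta [0.011  0.0492 0.4013]
turn ax 0.3134205903398062
```

```bash
python3 -m inch '[[[0,0.003,0.02,0,-0.004,0.006,0],[0,0.003,0.02,0,0,0,0],[0,0.003,0.02,0,0,0,0],[0,0.003,0.02,0,0,0,0],[0,0.003,0.02,0,0,0,0],[0,0.003,0.02,0,0,0,0],[0,0.003,0.02,0,0,0,0],[0,0.003,0.02,0,0,0,0],[0,0.003,0.02,0,0,0,0],[0,0.003,0.02,0,0,0,0],[0,0.003,0.02,0,0,0,0],[0,0.003,0.02,0,0,0,0],[0,0.003,0.02,0,0,0,0],[0,0.003,0.02,0,0,0,0],[0,0.003,0.02,0,0,0,0],[0,0,0,0,0,0,0]]]' 50; python3 st.py 0.44 0.2 0.1 98
```

```text
t: 13.6
tool_pos: [0.4409, 0.1728, 0.3157]
orientation: [-1.3, 1.147, 1.33]
force: [0.0, 0.4, -0.5]
opening: 0.0238
t 13.6 p [0.4409 0.1728 0.3157] yaw 98.16 tilt [-1.     0.017  0.007] F [ 0.03  0.42 -0.53] open 0.0238
tool delta [ 0.2158 -0.0067  0.0255]
turn ax 0.0028329034623395533
```

```bash
python3 -m inch '[[[0,-0.005,0.013,0,0.007,-0.017,0],[0,0,0.012,0,0,0,0],[0,0,0,0,0,0,0],[0.02,0,0,0,0,0,0],[0.02,0,0,0,0,0,0],[0.02,0,0,0,0,0,0],[0.02,0,0,0,0,0,0],[0.02,0,0,0,0,0,0],[0.02,0,0,0,0,0,0],[0.02,0,0,0,0,0,0],[0.02,0,0,0,0,0,0],[0.02,0,0,0,0,0,0],[0,0,0,0,0,0,0]]]' 50; python3 st.py 0.44 0.2 0.085 98
```

```text
t: 14.9
tool_pos: [0.4389, 0.1933, 0.1275]
orientation: [-1.312, 1.147, 1.317]
force: [-0.0, 0.8, -1.4]
opening: 0.0238
t 14.9 p [0.4389 0.1933 0.1275] yaw 98.15 tilt [-1.     0.008 -0.003] F [-0.04  0.77 -1.43] open 0.0238
tool delta [ 0.0425 -0.0024  0.0066]
turn ax 0.0026907778947493632
```

```bash
python3 -m inch '[[[0.014,0,0,0,-0.003,-0.008,0],[0.012,0,0,0,0,0,0],[0.01,0,0,0,0,0,0],[0,0,0,0,0,0,0]]]' 50; python3 st.py 0.44 0.2 0.0825 98
```

```text
t: 15.3
tool_pos: [0.4401, 0.1923, 0.0926]
orientation: [-1.313, 1.138, 1.311]
force: [0.7, -0.4, -0.8]
opening: 0.0236
t 15.3 p [0.4401 0.1923 0.0926] yaw 98.09 tilt [-1.    -0.001 -0.   ] F [ 0.75 -0.37 -0.79] open 0.0236
tool delta [ 0.0101 -0.0009  0.0077]
turn ax 0.0015254980824950248
```

```bash
python3 -m inch '[[[0.005,0,0,0,0,0,0],[0.003,0,0,0,0,0,0],[0.002,0,0,0,0,0,0],[0.001,0,0,0,0,0,0],[0,0,0,0,0,0,0]]]' 50; python3 st.py 0.44 0.2 0.082 98
```

```text
t: 15.8
tool_pos: [0.4417, 0.1928, 0.0829]
orientation: [-1.314, 1.136, 1.31]
force: [0.3, 1.0, -0.5]
opening: 0.024
t 15.8 p [0.4417 0.1928 0.0829] yaw 98.1 tilt [-1.    -0.004  0.   ] F [ 0.33  1.03 -0.54] open 0.024
tool delta [0.0009 0.0007 0.0074]
turn ax 0.00170676274575432
```

```bash
python3 -m inch '[[[0.001,0,0,0,0,0.004,0],[0.001,0,0,0,0,0,0],[0.001,0,0,0,0,0,0]]]' 50; python3 st.py 0.44 0.2 0.082 98
```

```text
t: 16.1
tool_pos: [0.4421, 0.193, 0.082]
orientation: [-1.313, 1.139, 1.313]
force: [-5.5, -1.5, 12.3]
opening: 0.0239
t 16.1 p [0.4421 0.193  0.082 ] yaw 98.11 tilt [-1. -0.  0.] F [-5.53 -1.55 12.35] open 0.0239
tool delta [0.     0.0011 0.0073]
turn ax 0.0019221426956528287
```

Contact at 12 N, so I release slowly and retreat.

```bash
python3 -m inch '[[[0,0,0,0,0,0,0.35],[0,0,0,0,0,0,0.45],[0,0,0,0,0,0,0.6],[0,0,0,0,0,0,0.8],[0,0,0,0,0,0,1],[0,0,0,0,0,0,1],[0,0,0,0,0,0,1],[0,0,0,0,0,0,1]]]'; python3 st.py 0.442 0.193 0.2
```

```text
t: 16.9
tool_pos: [0.4427, 0.1932, 0.0824]
orientation: [-1.313, 1.138, 1.312]
force: [0.7, -0.4, -0.2]
opening: 0.083
t 16.9 p [0.4427 0.1932 0.0824] yaw 98.11 tilt [-1.    -0.001  0.   ] F [ 0.68 -0.41 -0.18] open 0.083
tool delta [-0.1176  0.0006 -0.    ]
```

```bash
python3 -m inch '[[[-0.01,0,0,0,0,0,1],[-0.015,0,0,0,0,0,1],[-0.02,0,0,0,0,0,1],[-0.02,0,0,0,0,0,1],[-0.02,0,0,0,0,0,1],[-0.02,0,0,0,0,0,1],[-0.02,0,0,0,0,0,1],[0,0.03,0.01,0,0,0,1],[0,0.03,0.01,0,0,0,1],[0,0.03,0.01,0,0,0,1],[0,0,0,0,0,0,1]]]'; python3 st.py
python3 - <<'E'
from h import *
a=[snap(n,n+'5')['frame'] for n in('top','side')]
cv2.imwrite('pics/m6.png',cv2.convertScaleAbs(cv2.resize(np.vstack(a),None,fx=.71,fy=.71,interpolation=cv2.INTER_AREA),alpha=1.8))
E
```

```text
t: 18.0
tool_pos: [0.3472, 0.2104, 0.2206]
orientation: [-1.312, 1.134, 1.308]
force: [0.8, -0.3, -0.5]
opening: 0.0933
t 18.0 p [0.3472 0.2104 0.2206] yaw 98.0 tilt [-1.    -0.006  0.002] F [ 0.78 -0.35 -0.45] open 0.0933
```

View pics/m6.png

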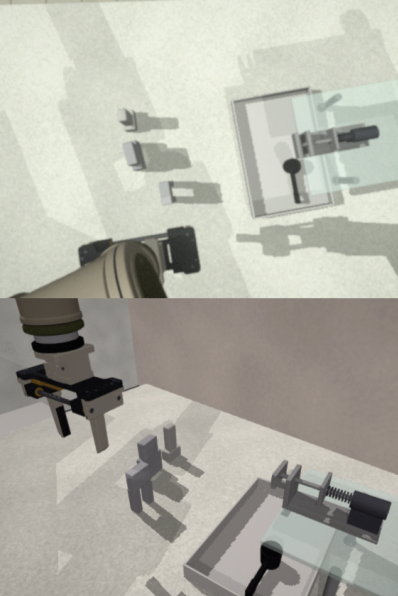

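The fork stands upright and clear at top (166,192). The bar is back, with the collar at side (325,487). The scoop lies in the tray with its cup at top (291,165) and its stem end at (297,200). The gripper is free. Next I compute the numbers.

Run:
```python
from h import *
T=load('top5');S=load('side5')
a=np.radians(8);ex=np.array([np.cos(a),np.sin(a),0]);ey=np.array([-ex[1],ex[0],0]);s=np.array([.541,-.139,.175])
for n,u,v,z in(('eye',297/.71,200/.71,.02),('cup',410,232,.03),('fork',166/.71,192/.71,.105)):
    p=onz(T,u,v,z)-s; print(n,(p@ex).round(3),(p@ey).round(3),(p+s).round(3))
b=[cv2.imread(f'pics/side{k}.png')[225:345,380:560].astype(int) for k in(0,5)]
d=np.abs(b[0]-b[1]).max(2); print('diff around collar/coil', d[15:75,70:120].mean(), d.mean())
i=[cv2.imread(f'pics/{n}5.png') for n in('top','side')]
m=np.hstack([i[0][100:310,320:560],i[1][210:420,320:560]])
cv2.imwrite('pics/m7.png',cv2.convertScaleAbs(cv2.resize(m,(780,341),interpolation=cv2.INTER_CUBIC),alpha=1.8))
```

```text
eye -0.123 0.033 [ 0.415 -0.124  0.02 ]
cup -0.035 0.033 [ 0.502 -0.111  0.03 ]
fork -0.049 0.339 [0.445 0.19  0.105]
diff around collar/coil 3.816333333333333 6.706111111111111
```

View pics/m7.png

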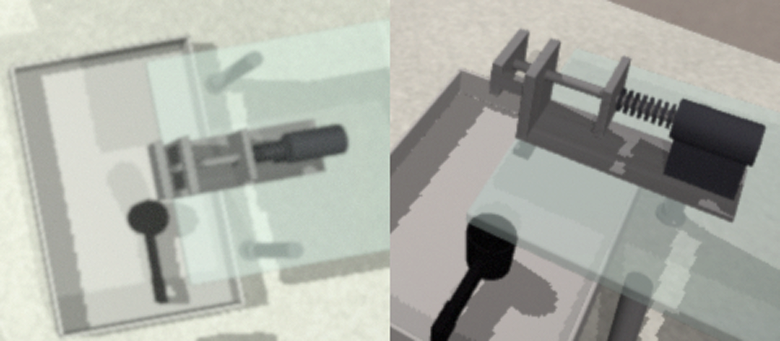

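The scoop lies wholly inside the tray, with the stem end at crop (162,300), and the bar is back at rest. I'm handing in the job.

```bash
python3 -c "
from plant import workorder; print(workorder.close_job())"
```

```text
the job is handed in; nothing more can be done
None
```

The job is done and handed in at about 18 s of the 50 s allowed; `close_job()` gives no verdict, so success is my own reading of the checks below.

I gripped the fork across its 24 mm thickness, lowered it over the spring bar and moved it 39 mm towards -y. That pushed the bar in by roughly 29 mm, with about 4 N on the tool, and the scoop dropped into the tray. I then moved back to release the spring, lifted the fork out, stood it upright on the worktop and backed the gripper away.

Last checks from the camera images:

| Check | Result | Limit |
|---|---|---|
| Scoop eye, slot frame | x about -0.12 m, y about +0.03 m | x within ±0.146 m, y -0.046 to 0.146 m |
| Scoop position | lying inside the tray, well over 50 mm below the bar | more than 50 mm below |
| Bar | collar looks back at rest compared with the first picture | within 4 mm of rest |
| Fork | upright on its legs at slot y about +0.34 m | clear of the tray, beyond y +0.155 m |
| Gripper | open, about 95 mm to the side of the fork and lifted above it | touching nothing |

- **Camera disagreement:** the two cameras differed by about 4 mm, which was within the clearances. I went by the top view for the clip and averaged the two for the fork.
- **Drift:** fast rows drifted by up to several centimetres and tilted the tool slightly, so I made the precise moves slowly and corrected between calls.
- **Viewing budget:** I viewed 9 pictures of the 10 allowed.

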